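# Check a glued display-case corner with the square

## Task

Pick up the steel square with the blue handle, set it down nose first inside the corner of the navy display-case panels and, still holding it, press it against both panels at once for about a second to check that the corner is square and without gaps. Then let go and leave the square sitting there, flush in the corner, while the glue sets; do not disturb the black mitre gauge with the orange handle.

Things in the scene. Friction and masses are not known exactly. Their poses are not given: they have to be found in the camera images.
- square: Loose steel square, 0.17-0.33 kg, flat on the table: two legs 110 long, 12 wide, 25 high meet at 90 deg in a nose; their outer faces measure; polished (friction 0.2). Origin: nose tip, at the foot; x out of the nose, z up, legs run back at 45 deg either side of -x. Upright blue handle centred at x -72, y 0: 16 thick (x), 40 wide (y), top at 68; low cross bar below
- left_panel: Navy strip standing on the table, fixed, smooth (friction 0.2): 120 long, 30 high, 6 thick, wood blocks behind. Origin: at the table, on the inside edge where both inner faces meet; x points into the corner, y left, z up; its inner face runs back along (-x, +y) at 45 deg. Inside the corner is bare table. Square seated flush: its origin and axes coincide with these
- right_panel: The other navy strip (120 x 30 x 6), fixed at 90 deg to the left one. Same origin and axes as the left panel; its inner face runs back along (-x, -y) at 45 deg
- mitre: Bystander, loose: black plastic mitre gauge with an orange handle (16 x 40, top at 68, centred 72 behind its nose); legs 110 long, 12 wide, 25 high meet at 60 deg. Origin: nose tip at the table, x out of the nose, z up
Mind the look-alikes: they are no part of the job. Leave any purple look-alike of the square alone.

How it is judged:
By the outcome, as a careful person would: the job done as asked, in the order asked, and still so for the second after the job is handed in, with the robot touching nothing.
It also fails if it takes over 45 s, if anything falls off the work surface, if the arm or the gripper's body presses on something with over 40 N, if the wrist force passes 120 N, or if a joint passes its speed limit or range.

## Robot

A 7-joint arm with a two-finger parallel gripper is mounted at the origin on the work surface. World frame = base frame: x ahead of the robot, y to its left, z up, the work surface at z = 0. Lengths are in m, angles in rad, forces in N, time in s.
With the tool pointing down it reaches from about 0.425 to 0.875 m from the base axis. Payload 8.4 kg.
Tool frame: the origin (TCP) lies midway between the tips of the shut fingers; the grasp point (between the pads) lies 19 mm behind it; z points along the fingers, y is the direction in which the jaws open and shut (so a half turn about z gives the same grasp; the last joint's range is limited). The gripper opens to 85 mm and grips with 20 to 120 N. Pads are 22 mm wide; open, the fingers measure 114 mm over their backs; the gripper's body (76 mm by 85 mm) begins 54 mm behind the grasp point. The pads swing forward as they close: fully open they stand 13 mm farther back than shut.
Start: joints at [-0.099, 0.333, 0.04, 1.465, -0.013, 1.343, -0.059], TCP at [0.65, -0, 0.231] pointing down, gripper open.
Joint ranges: [-2.58, 2.58], [-0.38, 2.09], [-1.3, 1.39], [0.25, 2.4], [-1.5, 4.64], [0.08, 2.09], [-2.65, 2.65]. Speed limits (rad/s): [2.22, 2.22, 2.79, 2.79, 3.14, 3.14, 3.14].

## Interface

Orientations are given as a unit quaternion [x, y, z, w].
In Python, from bench import status, optics, hand_in, boxes_of, cut_out, mark_of gives the robot as it stands.
- The arm moves only by the tool move_arm, never from a script. Its argument "motion" is a list of rows, each a list of 3 entries, a list of its own where there are three numbers: the turn, a rotation vector about the tool's x, y, z in degrees, then the shift along the tool's x, y, z in mm, then the gripper's target within -1 to 1 (fully open at 1, half-way at 0, shut at -1). A call has 1 to 5 rows; each row is the pose to reach, as a shift and turn from the pose commanded when the call began, along the tool's axes at that moment; what a row does not reach only later rows make up. A row lasts 1/12 s, in which the tool goes at most 41.7 mm and 7.16 degrees, less where a joint would pass 70% of its speed; a pose out of reach is approached as far as the arm can. A call with a gripper value outside its range is refused whole. The fingers move at their own pace and stop on an object; "newtons" is the grip in N (left out, the last holds). Time passes only in rows, so rows that repeat a pose let the fingers close. It gives the time, the measured TCP pose, the force and the opening at its end, in the units of the state.
- status.get_state(): the state, without advancing time (a new reading comes with each control period).
- optics.get_image(name): name is "scene" or "side" or "wrist"; returns a dict with "pixels" (384x512x3 uint8, red, green, blue), "z_map" (384x512 float32, m along the optical axis (not along the pixel's ray), 0 where there is no reading), "fov_y" (degrees; the focal length in pixels is half the picture's height over the tangent of half this angle, whatever the lens; pixels are square), "cx", "cy" (the principal point, pixels), "distortion" ([k1, k2, p1, p2, k3] as OpenCV has them; the pictures are not rectified), "camera_from_world" (4x4, takes a point from world to camera coordinates). Camera axes: x right, y down, z forward; pixel columns grow to the right and rows downward; lengths in m; the calibration is good to about 2 mm. A picture is of the moment at which its call begins.
- hand_in(): hands the job in, once; it reports no verdict.
Trained networks look in the newest picture that a camera, given by its name, has taken for a name from the list of things; names that differ only in an ending like _2 or _b are one class to them, and where a whole thing is asked for, a point or a joint stands for the part that bears it (a point fixed in the world has none). Each returns a list of dicts, best first, with "confidence" (0 to 1); they miss things now and then, are a little off and sometimes report something else, mostly with a low value. They report only what shows in the picture. A call takes as long as a camera call. They do not tell look-alikes from the thing itself.
- boxes_of(camera, query): "centre" ([x, y, z] in m, in the coordinates of the camera as it stood for that picture, good to about 4 mm: the middle of the surface that is visible of it).
- cut_out(camera, query): "region" (384x512 bool, what is visible of it).
- mark_of(camera, query): "centre" ([x, y, z] in m, in the coordinates of the camera as it stood for that picture, good to about 4 mm: a listed point, or the origin of a listed thing).
The state is a dict: "t": time; "q": joint angles; "joint_vel": joint speeds; "joint_torque": joint torques, N m; "tcp_pos": TCP position; "tcp_rot": TCP orientation; "ft_force": force on the tool from outside, world axes, zero at the start; "wrist_torque": the same for the moment, N m; "gripper_width": finger opening in m.
Only numpy, scipy, OpenCV 4.12 (cv2) and the standard library are available. Lean on these libraries where they do the work, as an engineer would, in place of code of your own. Each camera call takes 0.05 s, during which the arm holds its last target.

## Working session

There is one attempt and no reset: what is moved stays moved. The work goes in short steps, Python scripts to look and compute and a tool call to move; the robot and the scene stay as the last step left them, time stands still between calls to the robot, and variables do not carry over. Pictures are saved under pics/ and viewed, and the job is handed in when it is done.

Besides the shell and the picture viewer there is one more tool, called after "Emit:" in YAML: its name, and indented under it one key for each argument. move_arm: Moves the arm, as the interface text tells. Its arguments: {"type":"object","properties":{"motion":{"type":"array"},"newtons":{"type":"number"}},"required":["motion"]}

```bash
mkdir -p pics; ls
cat > h.py <<'E'
import numpy as np, cv2
from bench import status, optics, hand_in, boxes_of, cut_out, mark_of
def K(im):
    f=192/np.tan(np.radians(im["fov_y"])/2); return np.array([[f,0,im["cx"]],[0,f,im["cy"]],[0,0,1.]])
def cloud(im):
    h,w=im["z_map"].shape
    u,v=np.meshgrid(np.arange(w),np.arange(h))
    p=cv2.undistortPoints(np.stack([u,v],-1).reshape(-1,1,2).astype(np.float64),K(im),np.array(im["distortion"],float)).reshape(h,w,2)
    z=im["z_map"]; c=np.dstack([p[...,0]*z,p[...,1]*z,z])
    return w_of(im,c)
def w_of(im,c):
    T=np.linalg.inv(np.array(im["camera_from_world"])); return np.asarray(c)@T[:3,:3].T+T[:3,3]
def proj(im,P):
    T=np.array(im["camera_from_world"]); 
    return cv2.projectPoints(np.asarray(P,float).reshape(-1,3),cv2.Rodrigues(T[:3,:3])[0],T[:3,3],K(im),np.array(im["distortion"],float))[0].reshape(-1,2)
E
python3 - <<'E'
from h import *
for n in ["scene","side","wrist"]:
    im=optics.get_image(n); cv2.imwrite(f"pics/{n}0.png",im["pixels"][...,::-1])
    for q in ["square","left_panel","mitre"]:
        for f in (boxes_of,mark_of):
            for d in f(n,q): print(n,q,f.__name__,round(d["confidence"],2),w_of(im,d["centre"]).round(4),proj(im,w_of(im,d["centre"])).round())
print(status.get_state())
E
```

```text
pics
scene square call 0.94 [0.5222 0.2963 0.0268] [[359. 184.]]
scene square call 0.6 [0.4273 0.1278 0.0223] [[291. 165.]]
scene square call 0.69 [0.5869 0.317  0.0018] [[371. 208.]]
scene square call 0.69 [ 0.4779  0.0992 -0.0024] [[282. 184.]]
scene left_panel call 0.72 [0.5763 0.0504 0.0254] [[269. 201.]]
scene left_panel call 0.59 [0.5221 0.2953 0.0266] [[358. 184.]]
scene left_panel call 0.86 [ 0.6145 -0.0056  0.0008] [[247. 219.]]
scene mitre call 0.73 [ 0.5604 -0.2836  0.024 ] [[137. 201.]]
scene mitre call 0.57 [0.5238 0.302  0.028 ] [[361. 184.]]
scene mitre call 0.59 [ 0.626  -0.2975  0.0019] [[129. 226.]]
side square call 0.88 [0.515  0.3195 0.0214] [[243. 335.]]
side square call 0.73 [0.4216 0.1338 0.0235] [[320. 251.]]
side square call 0.77 [ 0.4707  0.0992 -0.001 ] [[296. 242.]]
side square call 0.59 [ 0.581   0.3097 -0.001 ] [[206. 327.]]
side left_panel call 0.82 [0.5624 0.0639 0.0264] [[254. 212.]]
side left_panel call 0.58 [ 0.612  -0.0073  0.001 ] [[241. 195.]]
side mitre call 0.64 [ 0.5512 -0.2695  0.0244] [[289. 129.]]
side mitre call 0.85 [ 0.6135 -0.2952  0.00
[... 340 characters left out ...]
 'q': array([-0.09919791,  0.33316072,  0.03988786,  1.46535488, -0.01339731,
        1.3432998 , -0.05848328]), 'joint_vel': array([ 0.00106582, -0.00115857,  0.00091789,  0.00045561, -0.00045903,
        0.00033718,  0.00062985]), 'joint_torque': array([-1.20639161e-04, -6.58322167e+01,  1.36299916e+00, -4.05832529e+01,
        1.66586903e-02,  3.05604735e-03, -2.27794487e-06]), 'tcp_pos': array([ 6.49994322e-01, -5.58308703e-06,  2.31355236e-01]), 'tcp_rot': array([7.07107948e-01, 7.07105614e-01, 1.95447255e-05, 1.02057869e-05]), 'ft_force': array([ 0.25129001,  0.13084386, -0.57488101]), 'wrist_torque': array([-0.03226097, -0.04547832, -0.00796866]), 'gripper_width': 0.08531445798006762}
```

View pics/scene0.png

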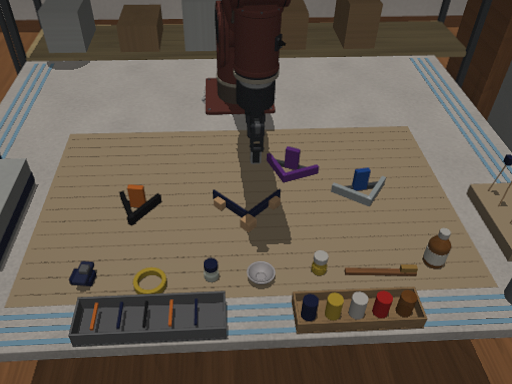

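View pics/side0.png

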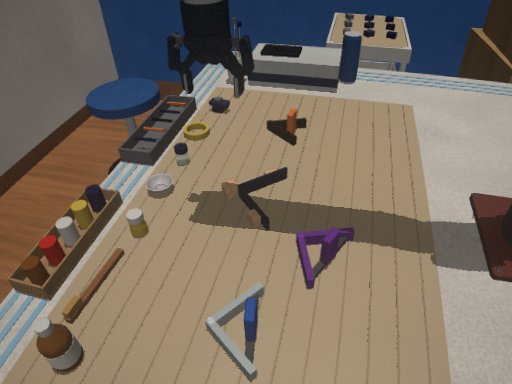

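View pics/wrist0.png

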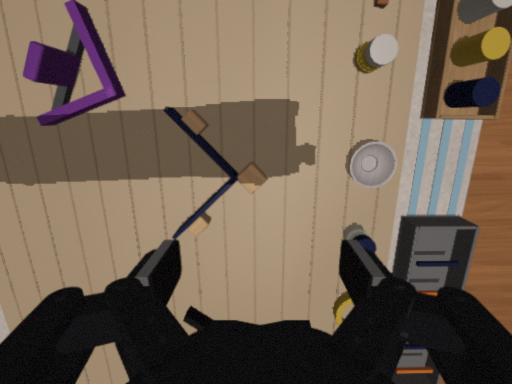

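```bash
cat > fit.py <<'E'
from h import *
from scipy.optimize import least_squares
def fitV(P,x0,off,L):
    # P Nx2 top points; centreline offset: off>0 inside (square), <0 outside(panel); s=1..
    def res(p):
        c,s=np.cos(p[2]),np.sin(p[2]); d=P-p[:2]
        x=d[:,0]*c+d[:,1]*s; y=-d[:,0]*s+d[:,1]*c
        # distance behind outer face, leg side by sign of y
        e=(-x-np.abs(y))/np.sqrt(2); al=(-x+np.abs(y))/np.sqrt(2)
        return np.where((al>12)&(al<L),e-off,np.sign(e-off)*8) if False else e-off
    r=least_squares(res,x0,loss="soft_l1",f_scale=0.002); return r.x,res(r.x)
E
python3 - <<'E'
from fit import *
ims={n:optics.get_image(n) for n in ["scene","side","wrist"]}
s=ims["scene"]["pixels"][150:215,255:405]; t=ims["side"]["pixels"][220:380,180:370]
cv2.imwrite("pics/crop.png",np.vstack([cv2.resize(s,(700,300),interpolation=cv2.INTER_CUBIC),cv2.resize(t,(700,300),interpolation=cv2.INTER_CUBIC)])[...,::-1])
def hsv(im): return cv2.cvtColor(im["pixels"],cv2.COLOR_RGB2HSV)
for n,im in ims.items():
    C=cloud(im); H=hsv(im); ok=im["z_map"]>0
    reg=ok&(np.hypot(C[...,0]-.53,C[...,1]-.31)<.14)&(C[...,2]>.021)&(C[...,2]<.03)
    m=reg&(H[...,1]<90)
    if m.sum()>60:
        P=C[m][:,:2]
        for a in (0.2,-0.2):
            x,r=fitV(P,[.585,.313,a],.006,.11); print(n,"square",m.sum(),x.round(4),np.degrees(x[2]).round(2),np.abs(r).mean().round(4),np.median(C[m][:,2]).round(4))
        b=ok&(H[...,0]>100)&(H[...,0]<125)&(H[...,1]>120)&(C[...,2]>.062)&(C[...,2]<.075)&(C[...,1]>.2)&(C[...,1]<.4)&(C[...,0]<.6)
        if b.sum()>5: print("  handle top",b.sum(),C[b].mean(0).round(4))
    reg=ok&(np.hypot(C[...,0]-.57,C[...,1]+.01)<.14)&(C[...,2]>.0265)&(C[...,2]<.035)
    m=reg&(H[...,0]>100)&(H[...,0]<135)&(H[...,2]<110)
    if m.sum()>30:
        x,r=fitV(C[m][:,:2],[.614,-.007,0.],-.003,.12); print(n,"panel",m.sum(),x.round(4),np.degrees(x[2]).round(2),np.abs(r).mean().round(4),np.median(C[m][:,2]).round(4),C[m][:,:2].min(0).round(3),C[m][:,:2].max(0).round(3))
E
```

```text
scene square 306 [0.5837 0.3134 0.1654] 9.48 0.0038 0.0256
scene square 306 [0.5837 0.3134 0.1654] 9.48 0.0038 0.0256
  handle top 68 [0.5143 0.3    0.0667]
scene panel 163 [ 0.617  -0.0052 -0.0242] -1.38 0.0015 0.0294 [ 0.53 -0.09] [0.62  0.081]
side square 1121 [0.5786 0.3129 0.1604] 9.19 0.0038 0.0253
side square 1121 [0.5786 0.3129 0.1604] 9.19 0.0038 0.0253
  handle top 242 [0.5071 0.3024 0.0679]
side panel 57 [ 0.6113 -0.0067 -0.0322] -1.84 0.0013 0.0306 [ 0.528 -0.088] [0.608 0.082]
wrist panel 720 [ 0.6129 -0.0051 -0.0274] -1.57 0.0013 0.0297 [ 0.528 -0.09 ] [0.618 0.083]
```

View pics/crop.png

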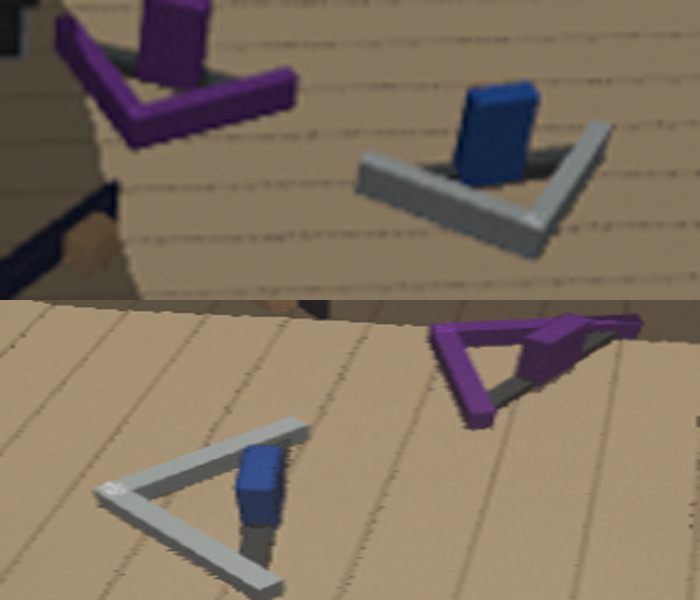

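Emit:
move_arm:
  motion:
    - [[0,0,-5],[32,-26,0],1]
    - [[0,0,-9.3],[64,-52,0],1]
    - [[0,0,-9.3],[96,-78,0],1]
    - [[0,0,-9.3],[128,-104,0],1]
    - [[0,0,-9.3],[160,-130,0],1]

```text
t: 1.62
tcp_pos: [0.5186, 0.1612, 0.2314]
tcp_rot: [0.648, 0.762, 0.0, 0.0]
ft_force: [0.2, 1.7, 0.1]
gripper_width: 0.0855
```

```bash
cat > look.py <<'E'
from fit import *
import sys
def hsv(im): return cv2.cvtColor(im["pixels"],cv2.COLOR_RGB2HSV)
def sq(im,c=(.53,.31),g=None,dz=0):
    C=cloud(im); H=hsv(im); ok=im["z_map"]>0
    m=ok&(np.hypot(C[...,0]-c[0],C[...,1]-c[1])<.13)&(C[...,2]>.021+dz)&(C[...,2]<.03+dz)&(H[...,1]<90)&(H[...,2]>90)
    x,r=fitV(C[m][:,:2],g or [.585,.313,.16],.006,.11); 
    for k in range(3):
        P=C[m][:,:2][np.abs(r)<.008]; x,r2=fitV(P,x,.006,.11); _,r=x,None
        c_,s_=np.cos(x[2]),np.sin(x[2]); d=C[m][:,:2]-x[:2]; X=d[:,0]*c_+d[:,1]*s_; Y=-d[:,0]*s_+d[:,1]*c_; r=(-X-abs(Y))/2**.5-.006
    print("square",m.sum(),x.round(4),np.degrees(x[2]).round(2),np.abs(r2).mean().round(4),np.median(C[m][:,2]).round(4),"range",np.percentile(r,[2,98]).round(4),"handle at",(x[:2]-.072*np.array([c_,s_])).round(4))
    b=ok&(H[...,0]>100)&(H[...,0]<125)&(H[...,1]>120)&(C[...,2]>.062+dz)&(C[...,2]<.075+dz)&(np.hypot(C[...,0]-c[0],C[...,1]-c[1])<.1)
    if b.sum()>5:
        Q=C[b][:,:2].astype(np.float32); print("  handle top",b.sum(),C[b].mean(0).round(4),cv2.minAreaRect(Q))
    return x
def pan(im):
    C=cloud(im); H=hsv(im); ok=im["z_map"]>0
    m=ok&(np.hypot(C[...,0]-.57,C[...,1]+.01)<.14)&(C[...,2]>.0265)&(C[...,2]<.035)&(H[...,0]>100)&(H[...,0]<135)&(H[...,2]<110)
    x,r=fitV(C[m][:,:2],[.614,-.007,0.],-.003,.12); print("panel",m.sum(),x.round(4),np.degrees(x[2]).round(2),np.abs(r).mean().round(4),np.median(C[m][:,2]).round(4)); return x
E
python3 - <<'E'
from look import *
im=optics.get_image("wrist"); cv2.imwrite("pics/w1.png",im["pixels"][...,::-1]); sq(im); s=status.get_state(); print(s["t"],s["tcp_pos"],s["tcp_rot"],s["ft_force"])
E
```

```text
square 1761 [0.58   0.3134 0.1636] 9.37 0.003 0.0248 range [-0.0057  0.006 ] handle at [0.509  0.3017]
  handle top 456 [0.5064 0.3017 0.0675] ((0.5068317651748657, 0.30102089047431946), (0.011289529502391815, 0.039066046476364136), 9.454693794250488)
1.6667 [0.51353401 0.16958549 0.23179258] [ 6.44048456e-01  7.64982379e-01  7.32814371e-04 -1.73467720e-03] [-2.69947131  7.55645944  0.15326073]
```

View pics/w1.png

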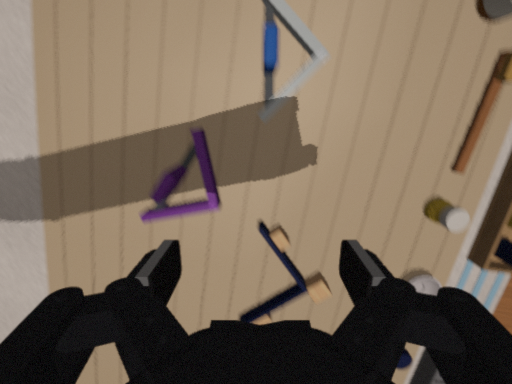

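Emit:
move_arm:
  motion:
    - [[0,0,0],[36,3,0],1]
    - [[0,0,0],[72,6,0],1]
    - [[0,0,0],[108,9,20],1]
    - [[0,0,0],[142,11,50],1]
    - [[0,0,0],[142,11,80],1]

```text
t: 2.08
tcp_pos: [0.5063, 0.3099, 0.1521]
tcp_rot: [0.645, 0.764, 0.003, -0.001]
ft_force: [-1.0, 0.7, 0.2]
gripper_width: 0.0858
```

Emit:
move_arm:
  motion:
    - [[0,0,0],[0,0,0],1]
    - [[0,0,0],[0,0,0],1]

```text
t: 2.25
tcp_pos: [0.5071, 0.3012, 0.15]
tcp_rot: [0.647, 0.762, -0.002, -0.0]
ft_force: [-0.1, -0.0, 1.1]
gripper_width: 0.0853
```

Run:
```python
from look import *
im=optics.get_image("wrist"); cv2.imwrite("pics/w2.png",im["pixels"][...,::-1]); 
try: sq(im)
except Exception as e: print(e)
sq(optics.get_image("side"))
s=status.get_state(); print(s["t"],s["tcp_pos"],s["tcp_rot"],s["ft_force"])
```

```text
square 2308 [0.5798 0.3128 0.1582] 9.06 0.003 0.0249 range [-0.0056  0.006 ] handle at [0.5087 0.3015]
  handle top 686 [0.5088 0.3036 0.0674] ((0.5091917514801025, 0.3020196557044983), (0.014134661294519901, 0.038934770971536636), 8.92924690246582)
square 1109 [0.5787 0.3128 0.1595] 9.14 0.0033 0.0253 range [-0.0062  0.0064] handle at [0.5076 0.3014]
  handle top 71 [0.5052 0.3149 0.0673] ((0.5070526003837585, 0.30904513597488403), (0.012993009760975838, 0.023653894662857056), 11.639405250549316)
2.35 [0.50919646 0.30110289 0.15310809] [6.48110738e-01 7.61545505e-01 7.91843451e-04 5.37071391e-04] [ 0.17535305 -0.24788377  1.40652063]
```

View pics/w2.png

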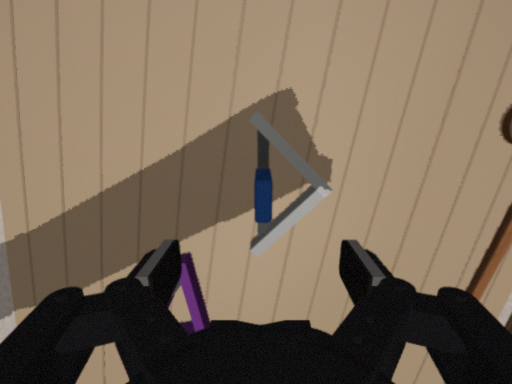

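Emit:
move_arm:
  motion:
    - [[0,0,0],[0,0,35],1]
    - [[0,0,0],[0,0,70],0.6]
    - [[0,0,0],[0,0,100],0.3]
    - [[0,0,0],[0,0,120],0.2]
    - [[0,0,0],[0,0,120],0.1]
  newtons: 60

```text
t: 2.77
tcp_pos: [0.5073, 0.2997, 0.0292]
tcp_rot: [0.648, 0.761, -0.002, -0.0]
ft_force: [-1.0, -0.6, 0.3]
gripper_width: 0.0468
```

Emit:
move_arm:
  motion:
    - [[0,0,0],[0,0,0],-0.2]
    - [[0,0,0],[0,0,0],-0.4]
    - [[0,0,0],[0,0,0],-0.6]
    - [[0,0,0],[0,0,0],-1]
    - [[0,0,0],[0,0,0],-1]

```text
t: 3.18
tcp_pos: [0.5096, 0.3027, 0.0342]
tcp_rot: [0.648, 0.762, 0.002, 0.001]
ft_force: [-0.3, 0.1, 7.8]
gripper_width: 0.0149
```

Emit:
move_arm:
  motion:
    - [[0,0,0],[0,0,0],-1]
    - [[0,0,0],[0,0,0],-1]
    - [[0,0,0],[0,0,0],-1]
    - [[0,0,0],[0,0,0],-1]

```text
t: 3.52
tcp_pos: [0.5096, 0.3026, 0.0341]
tcp_rot: [0.648, 0.762, 0.002, 0.001]
ft_force: [-1.2, -0.0, 5.6]
gripper_width: 0.0151
```

Run:
```python
from look import *
im=optics.get_image("wrist"); cv2.imwrite("pics/w3.png",im["pixels"][...,::-1]); 
sq(im)
s=status.get_state(); print(s["t"],s["tcp_pos"],s["tcp_rot"],s["ft_force"],s["gripper_width"])
```

```text
square 4793 [0.5801 0.3135 0.162 ] 9.28 0.003 0.0248 range [-0.0057  0.0059] handle at [0.509  0.3019]
  handle top 2497 [0.5088 0.3045 0.0672] ((0.5094521641731262, 0.3022801876068115), (0.016316788271069527, 0.03987865895032883), 10.443909645080566)
3.5667 [0.50962769 0.3026408  0.03414991] [0.64763821 0.761945   0.00198878 0.00077688] [-0.32817478 -1.58436589  6.31403543] 0.015132408537372346
```

View pics/w3.png

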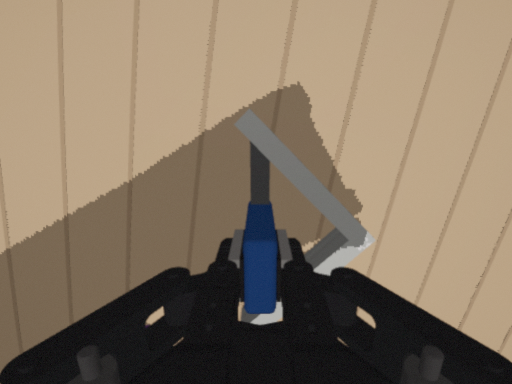

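Emit:
move_arm:
  motion:
    - [[0,0,0],[0,0,-15],-1]
    - [[0,0,0],[0,0,-40],-1]
    - [[0,0,0],[0,0,-70],-1]
    - [[0,0,0],[0,0,-92],-1]
    - [[0,0,0],[0,0,-92],-1]

```text
t: 3.98
tcp_pos: [0.5106, 0.3037, 0.1299]
tcp_rot: [0.648, 0.762, 0.004, 0.001]
ft_force: [1.3, 0.7, -2.3]
gripper_width: 0.0152
```

Emit:
move_arm:
  motion:
    - [[0,0,2],[-25,-3,0],-1]
    - [[0,0,4],[-60,-6,0],-1]
    - [[0,0,6],[-95,-10,0],-1]
    - [[0,0,8],[-130,-14,0],-1]
    - [[0,0,10.9],[-165,-17,0],-1]

```text
t: 4.4
tcp_pos: [0.5173, 0.1347, 0.1234]
tcp_rot: [0.717, 0.697, 0.0, 0.0]
ft_force: [1.9, -0.6, -3.2]
gripper_width: 0.0155
```

Emit:
move_arm:
  motion:
    - [[0,0,0],[0,0,0],-1]

```text
t: 4.48
tcp_pos: [0.5185, 0.1276, 0.1233]
tcp_rot: [0.721, 0.693, -0.001, 0.001]
ft_force: [0.6, -1.2, -4.2]
gripper_width: 0.0151
```

Run:
```python
from look import *
s=status.get_state(); print(s["t"],s["tcp_pos"],s["tcp_rot"],s["ft_force"],s["gripper_width"])
im=optics.get_image("wrist"); cv2.imwrite("pics/w4.png",im["pixels"][...,::-1]); 
s=status.get_state(); print(s["t"],s["tcp_pos"],s["tcp_rot"],s["ft_force"],s["gripper_width"])
c=s["tcp_pos"][:2]
sq(im,c,[c[0]+.072,c[1],0.],s["tcp_pos"][2]-.034)
```

```text
4.4833 [0.51848318 0.12756312 0.1233052 ] [ 0.72111579  0.69281197 -0.00125511  0.00142401] [ 0.61536467 -1.15527141 -4.15431057] 0.015149655361245126
4.5333 [0.51819162 0.13148274 0.1234113 ] [ 7.19518307e-01  6.94472947e-01 -4.82070077e-04  7.06932070e-04] [-0.29314087  1.1543706  -2.72491161] 0.015338747308064768
square 4785 [ 0.5894  0.1241 -0.0399] -2.29 0.003 0.1137 range [-0.0057  0.0059] handle at [0.5175 0.1269]
  handle top 2476 [0.518  0.1296 0.1564] ((0.5181456804275513, 0.12732219696044922), (0.039437249302864075, 0.016276132315397263), 88.78001403808594)
```

View pics/w4.png

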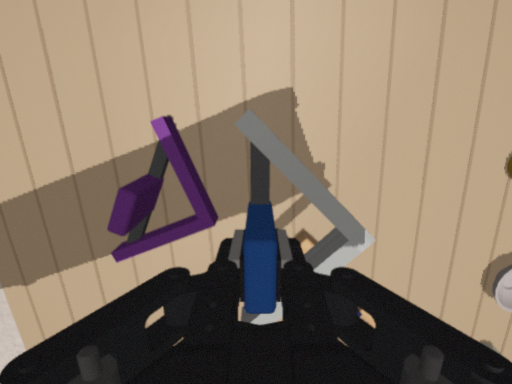

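Emit:
move_arm:
  motion:
    - [[0,0,0],[-30,3,0],-1]
    - [[0,0,0],[-65,6,0],-1]
    - [[0,0,0],[-100,9,0],-1]
    - [[0,0,0],[-125,12,0],-1]
    - [[0,0,0],[-136,12,0],-1]

```text
t: 4.95
tcp_pos: [0.5261, -0.0037, 0.1235]
tcp_rot: [0.718, 0.696, -0.0, 0.001]
ft_force: [-0.0, 0.4, -3.1]
gripper_width: 0.015
```

Emit:
move_arm:
  motion:
    - [[0,0,0],[0,0,15],-1]
    - [[0,0,0],[0,0,30],-1]
    - [[0,0,0],[0,0,40],-1]
    - [[0,0,0],[0,0,45],-1]
    - [[0,0,0],[0,0,45],-1]

```text
t: 5.37
tcp_pos: [0.5251, 0.0009, 0.0772]
tcp_rot: [0.716, 0.698, -0.001, -0.001]
ft_force: [-0.1, 0.0, -2.6]
gripper_width: 0.015
```

Emit:
move_arm:
  motion:
    - [[0,0,0],[0,0,0],-1]
    - [[0,0,0],[0,0,0],-1]

```text
t: 5.53
tcp_pos: [0.5265, 0.0005, 0.079]
tcp_rot: [0.717, 0.697, 0.0, 0.0]
ft_force: [0.0, -1.5, -3.6]
gripper_width: 0.0157
```

```bash
cat > both.py <<'E'
from look import *
import sys
tag=sys.argv[1]
s=status.get_state(); print(s["t"],s["tcp_pos"].round(4),"yaw",np.degrees(2*(np.arctan2(s["tcp_rot"][1],s["tcp_rot"][0])-np.pi/4)).round(2),s["ft_force"].round(1),s["wrist_torque"].round(2),s["gripper_width"])
c=s["tcp_pos"][:2]; dz=s["tcp_pos"][2]-.034
o=[]
for n in ["wrist","side","scene"]:
    im=optics.get_image(n); p=im["pixels"]; print(n)
    try: x=sq(im,c,[c[0]+.072,c[1],0.],dz)
    except Exception as e: print(e)
    try: pan(im)
    except Exception as e: print(e)
    if n!="wrist":
        u,v=proj(im,[.57,-.005,.03])[0].astype(int); p=p[v-55:v+55,u-75:u+75]
        p=cv2.resize(p,(400,293),interpolation=cv2.INTER_CUBIC)
    else: p=cv2.resize(p,(391,293))
    o.append(p)
cv2.imwrite(f"pics/{tag}.png",np.vstack([np.hstack([o[1],o[2]]),np.hstack([o[0],np.zeros((293,409,3),np.uint8)])])[...,::-1])
E
python3 both.py b1
```

```text
5.5333 [5.265e-01 5.000e-04 7.900e-02] yaw -1.57 [ 0.  -1.5 -3.6] [ 0.    0.01 -0.01] 0.01572004638085546
wrist
square 4782 [ 0.5975 -0.0021 -0.027 ] -1.55 0.003 0.0696 range [-0.0057  0.0059] handle at [ 5.255e-01 -1.000e-04]
  handle top 2486 [0.526  0.0025 0.1121] ((0.5256171226501465, 0.00014139525592327118), (0.039954133331775665, 0.016667857766151428), 86.41053009033203)
panel 1483 [ 0.612  -0.0058 -0.0253] -1.45 0.0015 0.0297
side
square 235 [ 0.596  -0.0031 -0.0282] -1.62 0.0031 0.0705 range [-0.0056  0.0065] handle at [ 0.5241 -0.0011]
  handle top 75 [0.5247 0.0069 0.1127] ((0.5252878665924072, 0.003165189176797867), (0.012110530398786068, 0.03467962518334389), 3.4437084197998047)
panel 62 [ 0.6108 -0.0073 -0.045 ] -2.58 0.0015 0.0305
scene
square 132 [ 0.6055 -0.0025 -0.0736] -4.22 0.0028 0.0702 range [-0.0059  0.0074] handle at [0.5337 0.0028]
  handle top 17 [ 0.5307 -0.0147  0.1114] ((0.5297547578811646, -0.01425186451524496), (0.007505281828343868, 0.0121346740052104), 87.04635620117188)
panel 171 [ 0.6166 -0.0046 -0.0206] -1.18 0.0015 0.0296
```

View pics/b1.png

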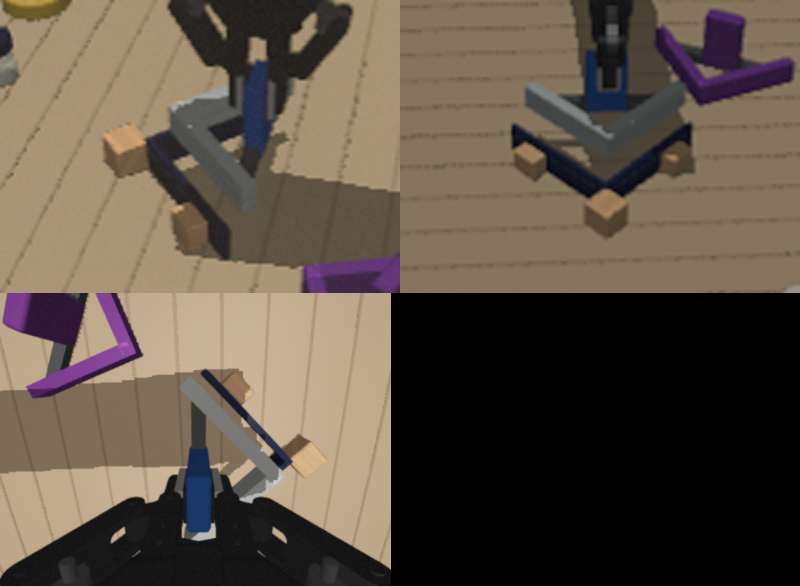

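Emit:
move_arm:
  motion:
    - [[0,0,0],[-3,0,12],-1]
    - [[0,0,0],[-3,0,25],-1]
    - [[0,0,0],[-3,0,35],-1]
    - [[0,0,0],[-3,0,41],-1]
    - [[0,0,0],[-3,0,43],-1]

```text
t: 6.1
tcp_pos: [0.5253, -0.0029, 0.0344]
tcp_rot: [0.717, 0.697, -0.001, -0.0]
ft_force: [-0.6, -0.5, -2.7]
gripper_width: 0.0151
```

Emit:
move_arm:
  motion:
    - [[0,0,0],[0,0,1],-1]
    - [[0,0,0],[0,0,2],-1]
    - [[0,0,0],[0,0,3],-1]
    - [[0,0,0],[0,0,3],-1]

```text
t: 6.43
tcp_pos: [0.5268, -0.0028, 0.0341]
tcp_rot: [0.717, 0.697, 0.001, 0.001]
ft_force: [-4.6, -0.8, 10.7]
gripper_width: 0.015
```

```bash
python3 both.py b2
```

```text
6.4333 [ 0.5268 -0.0028  0.0341] yaw -1.6 [-4.6 -0.8 10.7] [0.07 1.04 0.  ] 0.01495463445376423
wrist
square 5999 [ 0.5975 -0.0049 -0.0257] -1.47 0.003 0.0248 range [-0.0468  0.0059] handle at [ 0.5255 -0.0031]
  handle top 2482 [ 0.5263 -0.0008  0.0672] ((0.526436984539032, -0.0033150911331176758), (0.0400160476565361, 0.016276758164167404), 89.49864959716797)
panel 2928 [ 0.6117 -0.0055 -0.0195] -1.12 0.0037 0.0297
side
square 266 [ 0.596  -0.0062 -0.0275] -1.57 0.0031 0.0256 range [-0.0071  0.0066] handle at [ 0.524  -0.0042]
  handle top 73 [0.525  0.002  0.0677] ((0.5258604288101196, -0.002148125320672989), (0.012628134340047836, 0.036213986575603485), 4.827632427215576)
panel 167 [ 0.609  -0.0064 -0.0131] -0.75 0.0091 0.0303
scene
square 145 [ 0.605  -0.0059 -0.0679] -3.89 0.0029 0.0251 range [-0.0061  0.0086] handle at [ 0.5331 -0.001 ]
  handle top 15 [ 0.5314 -0.0178  0.0671] ((0.5297008156776428, -0.01767018623650074), (0.005149379838258028, 0.011227745562791824), 87.18665313720703)
panel 234 [ 0.6149 -0.0048 -0.0219] -1.26 0.0065 0.0298
```

View pics/b2.png

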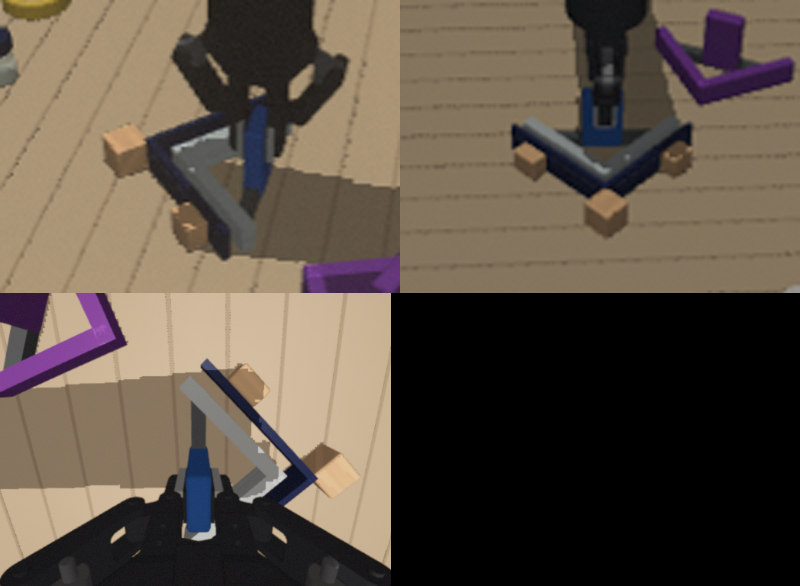

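Emit:
move_arm:
  motion:
    - [[0,0,0],[0,0,-1.5],-1]
    - [[0,0,0],[0,4,-1.5],-1]
    - [[0,0,0],[0,8,-1.5],-1]
    - [[0,0,0],[0,11,-1.5],-1]
    - [[0,0,0],[0,12,-1.5],-1]

```text
t: 7.0
tcp_pos: [0.5388, -0.0032, 0.0341]
tcp_rot: [0.717, 0.697, 0.0, 0.0]
ft_force: [-2.9, -0.7, 5.6]
gripper_width: 0.015
```

Emit:
move_arm:
  motion:
    - [[0,0,0],[0,1,0],-1]
    - [[0,0,0],[0,2,0],-1]
    - [[0,0,0],[0,3,0],-1]
    - [[0,0,0],[0,4,0],-1]

```text
t: 7.33
tcp_pos: [0.5413, -0.0035, 0.0341]
tcp_rot: [0.717, 0.697, -0.001, -0.001]
ft_force: [-11.7, -0.6, 14.6]
gripper_width: 0.0153
```

Run:
```python
from look import *
s=status.get_state(); print(s["t"],s["tcp_pos"].round(4),"yaw",np.degrees(2*(np.arctan2(s["tcp_rot"][1],s["tcp_rot"][0])-np.pi/4)).round(2),s["ft_force"].round(1),s["wrist_torque"].round(2),s["gripper_width"])
```

```text
7.3333 [ 0.5413 -0.0035  0.0341] yaw -1.59 [-11.7  -0.6  14.6] [0.12 2.09 0.2 ] 0.01530739332748361
```

Emit:
move_arm:
  motion:
    - [[0,0,0],[0,1,-1],-1]
    - [[0,0,0],[0,2,-1],-1]
    - [[0,0,0],[0,2,-1],-1]

```text
t: 7.58
tcp_pos: [0.5413, -0.0034, 0.0343]
tcp_rot: [0.717, 0.697, -0.002, -0.002]
ft_force: [-13.3, 0.1, 10.9]
gripper_width: 0.0152
```

```bash
python3 both.py b3
python3 - <<'E'
from bench import status
s=status.get_state(); print(s["t"],s["tcp_pos"],s["ft_force"],s["wrist_torque"])
E
```

```text
7.5833 [ 0.5413 -0.0034  0.0343] yaw -1.58 [-13.3   0.1  10.9] [0.06 2.36 0.18] 0.015173858428329537
wrist
square 5846 [ 0.6124 -0.0062 -0.0306] -1.76 0.0031 0.025 range [-0.0362  0.006 ] handle at [ 0.5404 -0.004 ]
  handle top 2482 [ 0.541  -0.0014  0.0674] ((0.5411534905433655, -0.0037928596138954163), (0.03964090719819069, 0.016189580783247948), 89.49744415283203)
panel 2829 [ 0.6116 -0.0056 -0.0258] -1.48 0.0033 0.0297
side
square 210 [ 0.6088 -0.0088 -0.0355] -2.03 0.0027 0.0255 range [-0.0073  0.0063] handle at [ 0.5368 -0.0062]
  handle top 71 [0.5397 0.0032 0.0677] ((0.5400686264038086, -0.0018256381154060364), (0.013060660101473331, 0.03536805510520935), 4.09451150894165)
panel 110 [ 0.6084 -0.008  -0.0183] -1.05 0.0115 0.0307
scene
square 68 [ 0.6392  0.0135 -0.0815] -4.67 0.0026 0.0259 range [-0.0096  0.0054] handle at [0.5675 0.0194]
  handle top 13 [ 0.5459 -0.0185  0.067 ] ((0.5462083220481873, -0.018537122756242752), (0.005099405534565449, 0.007722027134150267), 87.08363342285156)
panel 239 [ 0.6151 -0.0048 -0.0232] -1.33 0.0063 0.0298
7.7333 [ 0.54131639 -0.00346102  0.03436888] [-13.13119542   0.14501201  10.05014577] [0.11266105 2.36624468 0.209881  ]
```

View pics/b3.png

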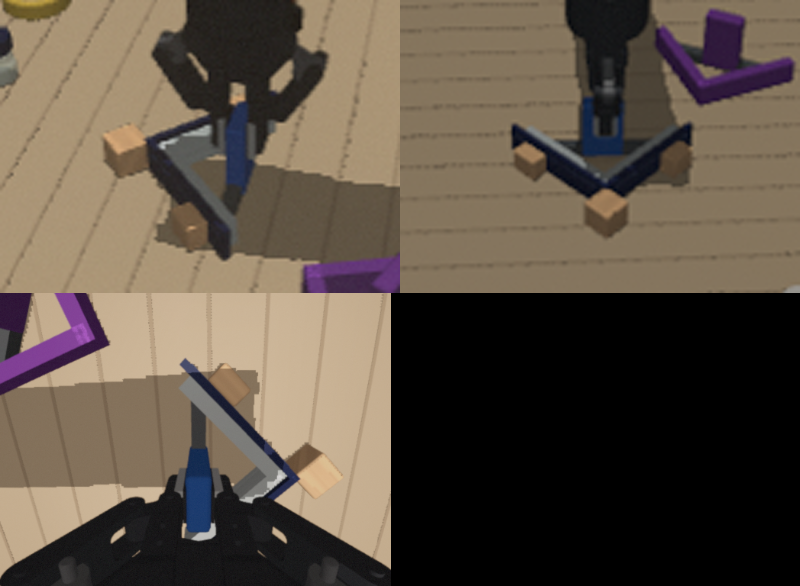

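Emit:
move_arm:
  motion:
    - [[0,0,0],[0,1,0],-1]
    - [[0,0,0],[0,2,0],-1]
    - [[0,0,0],[0,2,0],-1]
    - [[0,0,0],[0,2,0],-1]
    - [[0,0,0],[0,2,0],-1]

```text
t: 8.15
tcp_pos: [0.5413, -0.0034, 0.0344]
tcp_rot: [0.717, 0.697, -0.003, -0.003]
ft_force: [-23.1, 0.7, 20.3]
gripper_width: 0.0156
```

```bash
cat > st.py <<'E'
import numpy as np
from bench import status
s=status.get_state(); print(s["t"],s["tcp_pos"].round(4),"yaw",np.degrees(2*(np.arctan2(s["tcp_rot"][1],s["tcp_rot"][0])-np.pi/4)).round(2),s["ft_force"].round(1),s["wrist_torque"].round(2),s["tcp_rot"].round(4))
E
python3 st.py
```

```text
8.15 [ 0.5413 -0.0034  0.0344] yaw -1.58 [-23.1   0.7  20.3] [0.05 4.2  0.25] [ 0.7168  0.6973 -0.0033 -0.0031]
```

Emit:
move_arm:
  motion:
    - [[0,0,-0.3],[0,0,0],-1]
    - [[0,0,-0.3],[0,0,0],-1]
    - [[0,0,-0.3],[0,0,0],-1]

```text
t: 8.4
tcp_pos: [0.5413, -0.0034, 0.0344]
tcp_rot: [0.715, 0.699, -0.003, -0.003]
ft_force: [-23.5, 0.6, 19.8]
gripper_width: 0.0155
```

```bash
python3 st.py
```

```text
8.4 [ 0.5413 -0.0034  0.0344] yaw -1.31 [-23.5   0.6  19.8] [ 0.16  4.14 -0.16] [ 0.7152  0.6989 -0.0032 -0.0032]
```

Emit:
move_arm:
  motion:
    - [[0,0,0.12],[0,0,-1],-1]
    - [[0,0,0.12],[0,0,-1],-1]
    - [[0,0,0.12],[0,0,-1],-1]
    - [[0,0,0.12],[0,0,-1],-1]
    - [[0,0,0.12],[0,0,-1],-1]

```text
t: 8.82
tcp_pos: [0.5414, -0.0034, 0.0346]
tcp_rot: [0.716, 0.698, -0.003, -0.003]
ft_force: [-18.9, 1.2, 11.3]
gripper_width: 0.0152
```

Emit:
move_arm:
  motion:
    - [[0,0,0],[0,0,0],-1]
    - [[0,0,0],[0,0,0],-1]
    - [[0,0,0],[0,0,0],-1]
    - [[0,0,0],[0,0,0],-1]
    - [[0,0,0],[0,0,0],-1]

```text
t: 9.23
tcp_pos: [0.5414, -0.0034, 0.0347]
tcp_rot: [0.716, 0.698, -0.003, -0.003]
ft_force: [-18.0, 2.0, 12.4]
gripper_width: 0.0153
```

Emit:
move_arm:
  motion:
    - [[0,0,0],[0,0,0],-1]
    - [[0,0,0],[0,0,0],-1]
    - [[0,0,0],[0,0,0],-1]
    - [[0,0,0],[0,0,0],-1]
    - [[0,0,0],[0,0,0],-1]

```text
t: 9.65
tcp_pos: [0.5414, -0.0035, 0.0347]
tcp_rot: [0.716, 0.698, -0.003, -0.003]
ft_force: [-18.7, 0.8, 11.4]
gripper_width: 0.0156
```

```bash
python3 st.py
```

```text
9.65 [ 0.5414 -0.0035  0.0347] yaw -1.42 [-18.7   0.8  11.4] [ 0.13  3.59 -0.03] [ 0.7158  0.6983 -0.0033 -0.0031]
```

Emit:
move_arm:
  motion:
    - [[0,0,0],[0,-1,0],-1]
    - [[0,0,0],[0,-2,0],-1]
    - [[0,0,0],[0,-2.5,-0.5],-1]
    - [[0,0,0],[0,-2.5,-0.5],-1]
  newtons: 20

```text
t: 9.98
tcp_pos: [0.5414, -0.0035, 0.0352]
tcp_rot: [0.716, 0.698, -0.001, -0.001]
ft_force: [-6.8, -0.1, -2.3]
gripper_width: 0.0154
```

```bash
python3 st.py
```

```text
9.9833 [ 0.5414 -0.0035  0.0352] yaw -1.42 [-6.8 -0.1 -2.3] [ 0.18  1.46 -0.02] [ 0.7158  0.6983 -0.0015 -0.0014]
```

Emit:
move_arm:
  motion:
    - [[0,0,0],[0,0,1],-1]
    - [[0,0,0],[0,0,2],-1]
    - [[0,0,0],[0,0,2],-1]

```text
t: 10.23
tcp_pos: [0.5413, -0.0034, 0.0343]
tcp_rot: [0.716, 0.698, -0.002, -0.002]
ft_force: [-14.7, 0.1, 11.3]
gripper_width: 0.0149
```

```bash
python3 st.py
```

```text
10.2333 [ 0.5413 -0.0034  0.0343] yaw -1.43 [-14.7   0.1  11.3] [0.14 2.63 0.01] [ 0.7159  0.6982 -0.0016 -0.0015]
```

Emit:
move_arm:
  motion:
    - [[0,0,0],[0,-1,-0.7],-1]
    - [[0,0,0],[0,-1,-0.7],-0.7]
    - [[0,0,0],[0,-1,-0.7],-0.6]
    - [[0,0,0],[0,-1,-0.7],-0.5]
    - [[0,0,0],[0,-1,-0.7],-0.4]

```text
t: 10.65
tcp_pos: [0.5436, -0.0034, 0.0355]
tcp_rot: [0.716, 0.698, 0.001, 0.001]
ft_force: [0.6, -0.1, 0.4]
gripper_width: 0.0252
```

```bash
python3 st.py; python3 both.py b4
```

```text
10.65 [ 0.5436 -0.0034  0.0355] yaw -1.42 [ 0.6 -0.1  0.4] [-0.01 -0.05  0.01] [0.7158 0.6983 0.0008 0.0008]
10.65 [ 0.5436 -0.0034  0.0355] yaw -1.42 [ 0.6 -0.1  0.4] [-0.01 -0.05  0.01] 0.025236127400770265
wrist
square 6047 [ 0.6127 -0.0068 -0.0345] -1.98 0.0032 0.0249 range [-0.0362  0.0063] handle at [ 0.5408 -0.0043]
  handle top 2313 [ 0.5407 -0.0016  0.0673] ((0.5405563712120056, -0.0038824956864118576), (0.039983902126550674, 0.01563248224556446), 89.24646759033203)
panel 2997 [ 0.6112 -0.0054 -0.0287] -1.64 0.0031 0.0297
side
square 204 [ 0.6095 -0.0089 -0.0307] -1.76 0.0026 0.0254 range [-0.0124  0.0068] handle at [ 0.5376 -0.0067]
  handle top 78 [5.385e-01 3.000e-04 6.810e-02] ((0.5380949378013611, -0.0033906083554029465), (0.03918205201625824, 0.013920160010457039), 88.65036010742188)
panel 102 [ 0.6082 -0.008  -0.021 ] -1.21 0.0109 0.0305
scene
square 74 [ 0.6931  0.0657 -0.0477] -2.73 0.003 0.026 range [-0.0082  0.0054] handle at [0.6212 0.0691]
  handle top 14 [ 0.5447 -0.0177  0.0671] ((0.543079137802124, -0.017106831073760986), (0.007596444338560104, 0.014637957327067852), 87.1309814453125)
panel 229 [ 0.6155 -0.0045 -0.0226] -1.3 0.0045 0.0297
```

View pics/b4.png

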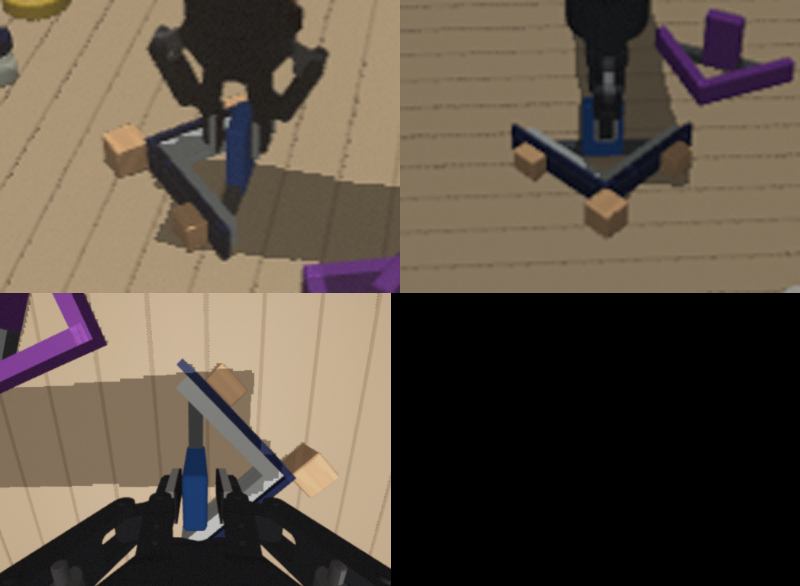

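Emit:
move_arm:
  motion:
    - [[0,0,0],[0,-1,0],-0.2]
    - [[0,0,0],[0,-2,0],0]
    - [[0,0,0],[0,-2,0],0.1]
    - [[0,0,0],[0,-2,0],0.1]

```text
t: 11.13
tcp_pos: [0.5404, -0.0034, 0.0351]
tcp_rot: [0.716, 0.698, 0.0, 0.0]
ft_force: [-0.1, 1.1, -0.1]
gripper_width: 0.047
```

Emit:
move_arm:
  motion:
    - [[0,0,0],[0,0,-8],0.1]
    - [[0,0,0],[0,0,-25],0.1]
    - [[0,0,0],[0,0,-55],0.1]
    - [[0,0,0],[0,0,-90],0.1]
    - [[0,0,0],[0,0,-120],0.1]

```text
t: 11.55
tcp_pos: [0.5404, -0.0034, 0.1575]
tcp_rot: [0.716, 0.698, 0.0, 0.0]
ft_force: [2.1, 0.4, -0.1]
gripper_width: 0.047
```

Emit:
move_arm:
  motion:
    - [[0,0,0],[-35,10,-15],0.1]
    - [[0,0,0],[-70,20,-30],0.1]
    - [[0,0,0],[-90,30,-45],0.1]
    - [[0,0,0],[-90,30,-45],0.1]
    - [[0,0,0],[-90,30,-45],0.1]

```text
t: 11.97
tcp_pos: [0.5687, -0.0955, 0.2013]
tcp_rot: [0.717, 0.697, 0.001, 0.001]
ft_force: [0.0, 0.2, -0.3]
gripper_width: 0.0466
```

Run:
```python
from look import *
s=status.get_state(); print(s["t"],s["tcp_pos"].round(4),s["ft_force"].round(1))
im=optics.get_image("wrist"); cv2.imwrite("pics/w5.png",cv2.resize(im["pixels"],(800,600))[...,::-1]); sq(im,(.55,0),[.612,-.005,-.027]); pan(im)
sc=optics.get_image("scene"); cv2.imwrite("pics/s5.png",cv2.resize(sc["pixels"],(800,600))[...,::-1])
boxes_of
for d in mark_of("scene","mitre")+boxes_of("scene","mitre"): print(d["confidence"],w_of(sc,d["centre"]).round(4))
```

```text
11.9667 [ 0.5687 -0.0955  0.2013] [ 0.   0.2 -0.3]
square 2289 [ 0.6127 -0.0056 -0.0266] -1.52 0.003 0.0249 range [-0.0348  0.0061] handle at [ 0.5407 -0.0037]
  handle top 631 [ 0.5413 -0.0041  0.0674] ((0.5410211682319641, -0.004338867962360382), (0.0387808121740818, 0.01480085588991642), 88.47047424316406)
panel 1135 [ 0.6118 -0.0058 -0.026 ] -1.49 0.0023 0.0298
0.67 [ 0.625  -0.2973  0.    ]
0.7 [ 0.5606 -0.2843  0.0272]
```

View pics/w5.png

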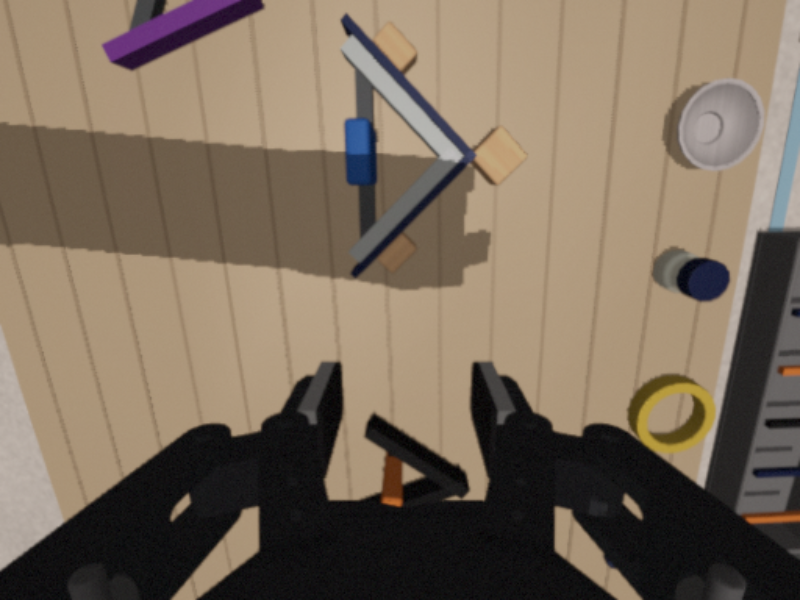

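View pics/s5.png

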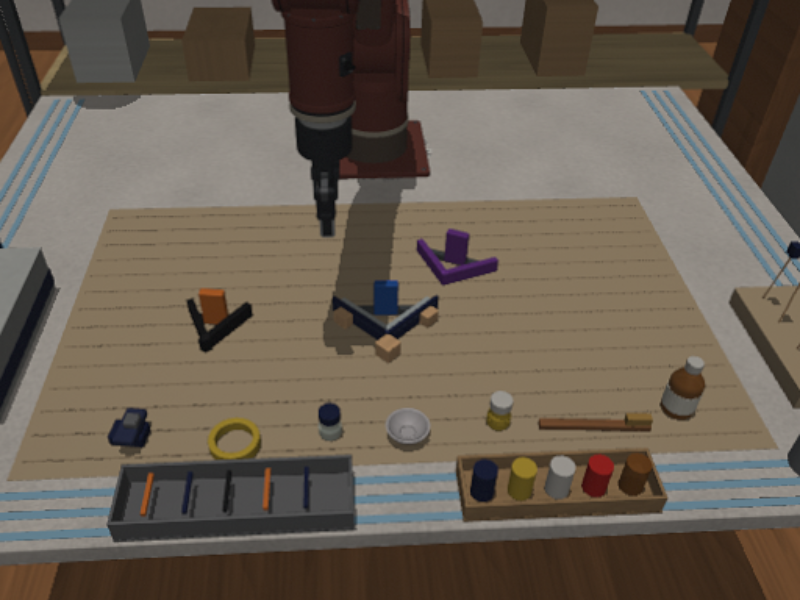

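The wrist picture shows the square flush in the corner: its nose is at about (465,155) and both legs lie along the panels. The scene picture shows the mitre (210,315) and the purple look-alike (457,255) where they were.

```bash
python3 -c "
from bench import hand_in; print(hand_in())"
```

```text
the job is handed in; nothing more can be done
None
```

I picked up the blue-handled square, set it down inside the corner and slid it in nose first. While holding it, I pressed at about 18–23 N for over 1.3 s. The sideways force and turning moment stayed near zero, which fits both panels sharing the load. I then let go and moved the arm clear, and handed in at about 12 s on the clock.

- **Seating:** the last wrist-camera fit has the square's nose within 1 mm of the corner and its angle matching to 0.03° (-1.52° against -1.49°). That is within what the cameras can measure.
- **Bystanders:** the mitre gauge's last position matches the first to within about 3 mm, which is camera error. The purple look-alike was not touched and looks unmoved in the last picture.
- **Checks that disagreed:** the scene camera's fits of the square while the gripper was in the way were poor, and I ignored them. The side camera reads 3–4 mm lower in x than the wrist camera, for both the square and the panels.
- **Small lift:** when I eased off the pressing force, the tool rose about 1 mm and may have lifted the square slightly. I pressed it back down before letting go, and the last wrist picture shows its legs at the right height (24.9 mm against 25).

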